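# Open the push-to-open valve cabinet

## Robot

A 6-joint arm with a two-finger parallel gripper is mounted at the origin on the work surface. World frame = base frame: x ahead of the robot, y to its left, z up, the work surface at z = 0. Lengths are in mm, angles in rad, forces in N, time in s.
With the tool pointing down it reaches from about 350 to 875 mm from the base axis. Payload 4.2 kg.
Tool frame: the origin (TCP) lies midway between the tips of the shut fingers; the grasp point (between the pads) lies 19 mm behind it; z points along the fingers, y is the line along which they close (so a half turn about z gives the same grasp; the last joint's range is limited). The gripper opens to 85 mm and grips with 20 to 120 N. Pads are 22 mm wide; open, the fingers measure 114 mm over their backs; the gripper's body (76 mm by 85 mm) begins 54 mm behind the grasp point. The pads swing forward as they close: fully open they stand 13 mm farther back than shut.
Start: joints at [1.39, 0.385, 0.008, 0, -1.194, -0.259], TCP at [266.065, 565.516, 193.212] pointing down, gripper open.
Joint ranges: [-3.14, 3.14], [-1.21, 2.06], [-1.07, 1.41], [-3.16, 2.05], [-2.99, -0.16], [-3.1, 3.1]. Speed limits (rad/s): [2.79, 2.79, 3.14, 3.14, 3.14, 3.14].

## Interface

Orientations are given as a unit quaternion [x, y, z, w].
In Python, from bench import arm gives the robot as it stands.
- The arm moves only by the tool send_rows, never from a script. Its argument "targets" is a list of rows, each an object of numbers: "gripper": the gripper command: -1 is fully open, 1 is shut, values between are in proportion; "x", "y", "z": the shift along the tool's x, y, z in cm; "ax", "ay", "az": the turn, a rotation vector about the tool's x, y, z in degrees. A call has 1 to 5 rows; each row shifts and turns the commanded pose from where the row before left it, along the tool's axes as they then stand; what a row does not reach is not made up. A row lasts 1/12 s, in which the tool goes at most 41.7 mm and 7.16 degrees, less where a joint would pass 70% of its speed; a pose out of reach is approached as far as the arm can. A call is refused whole if a number of a shift passes 4.17 or a number of a turn 7.16, either way. A call with a gripper value outside its range is refused whole. The fingers move at their own pace and stop on an object; the grip force is fixed at half the most. Time passes only in rows, so rows that do not move let the fingers close. It gives the time, the measured TCP pose, the force, the opening and the grip force at its end, in the units of the state.
- arm.read_state(): the state, without advancing time (a new reading comes with each control period).
- arm.get_image(name): name is "scene" or "top" or "wrist"; returns (picture, depth): 400x640x3 uint8, red, green, blue; 400x640 float32, mm along the optical axis (not along the pixel's ray), 0 where there is no reading.
- arm.camera_model(name): a dict with "fx", "fy", "cx", "cy" (pixels), "cam_to_world" (4x4, takes a point from camera to world coordinates). Camera axes: x right, y down, z forward; pixel columns grow to the right and rows downward; lengths in mm; the calibration is good to about 2 mm. A picture is of the moment at which its call begins: read the wrist's pose just before it. camera_model takes no time and is no camera call; for the wrist camera it gives the pose at the moment of the call.
- arm.job_done(): hands the job in; it is judged then, once.
Trained networks look in the newest picture that a camera, given by its name, has taken for a name from the list of things; names that differ only in an ending like _2 or _b are one class to them, and where a whole thing is asked for, a point or a joint stands for the part that bears it (a point fixed in the world has none). Each returns a list of dicts, best first, with "score" (0 to 1); they miss things now and then, are a little off and sometimes report something else, mostly with a low value. They report only what shows in the picture. A call takes as long as a camera call.
- arm.boxes_of(camera, thing): "rect" ([left, top, width, height] in pixels, round what is visible of it).
The state is a dict: "clock": time; "joints": joint angles; "joint_vel": joint speeds; "joint_efforts": joint torques, N m; "position": TCP position; "ee_rot": TCP orientation; "contact_force": force on the tool from outside, world axes, zero at the start; "wrist_torque": the same for the moment, N m; "gripper_width": finger opening in mm; "grasp_force": force on a finger pad.
Only numpy, scipy, OpenCV 4.12 (cv2) and the standard library are available. Lean on these libraries where they do the work, as an engineer would, in place of code of your own. Each camera call takes 0.05 s, during which the arm holds its last target. There are 200 camera calls.

## Task

Open the steel valve cabinet for service with the fingertips only: press its handleless door in near the opening edge and let go so that the catch springs it ajar, then swing it wide open from behind its edge (to at least three quarters of a right angle) and leave it standing open. Do not grip the door or pick up anything, and leave the loose things on and around the cabinet standing where they are.

Things in the scene. Friction and masses are not known exactly. Their poses are not given: they have to be found in the camera images.
- cabinet: fixed steel valve cabinet, 130 deep, 200 wide, 160 mm high. Origin: centre of its underside, z up. The door covers its front, which faces its own -x; seen from the front the hinge is at the right edge (own -y, nearer the robot), the opening edge at the left (own +y). Behind the door it is open; valves fill its rear half. Roof bare but for a 24 mm gland back right and the coupling
- door (a joint): door hinge, upright axis, rad: 0 shut, negative when pressed in (stop -0.034), positive as it opens, stop 1.65. Pressed in 4 mm near the opening edge (about -0.02; 5 N) the catch lets go, and once the push is gone the spring throws the door ajar to 0.3 to 0.7 rad. From there it swings with about 3 N at the edge and stays where it is left. Unpressed, the catch holds it shut
- door_press (a point): good place to press: on the door's outer face, 165 mm from the hinge axis, 35 mm from the opening edge, 35 mm below the door's top, 121 mm above the table; moves and turns with the door, own -x out of the outer face, z up
- door_hinge (a point): on the hinge axis at the height of the door's top edge (156 mm above the table), mid thickness; turns with the door: own -x out of its outer face, own +y along the door to the opening edge. Pressing on the door's outer and inner faces at once counts as gripping it
- door_edge (a point): top corner of the door at its opening edge, mid thickness, 200 mm from the hinge axis, 156 mm above the table; moves with the door. The door has no handle; it is 200 wide, 152 high, 14 mm thick (8 mm at the 10 mm rim). Shut, its inner face stands 7 mm in front of the cabinet. The catch's tongue is on the inner face near this edge, under 70 mm above the table
- foot: black machine levelling foot, round base 60 mm across, threaded stem up, 70 mm tall; origin under its base; loose bystander
- silencer: brass exhaust silencer, cylinder 32 mm across, 66 mm tall, standing; origin under it; loose bystander
- coupling: small brass hose coupling, 26 mm across, 26 mm tall, standing on the cabinet roof; origin under it; loose bystander
- grease: grey jar with black lid, 56 mm across, 85 mm tall; origin under it; loose bystander
- driver: screwdriver lying on the table; origin under its middle; loose bystander
- spanner: steel spanner lying on the table; origin under its middle; loose bystander
- profile: offcut of aluminium T-slot profile 40 x 40 mm, 120 mm long, lying; origin under its middle; loose bystander
- tray: empty grey plastic parts tray 130 x 90 x 35 mm; origin under its middle; loose bystander

How it is judged:
By the outcome, as a careful person would: the job done as asked, in the order asked, and still so for the second after the job is handed in, with the robot touching nothing.
It also fails if it takes over 51 s, if anything falls off the work surface, if the arm or the gripper's body presses on something with over 40 N, if the wrist force passes 120 N, or if a joint passes its speed limit or range.

## Working session

There is one attempt and no reset: what is moved stays moved. The work goes in short steps, Python scripts to look and compute and a tool call to move; the robot and the scene stay as the last step left them, time stands still between calls to the robot, and variables do not carry over. Pictures are saved under pics/ and viewed, at most 10 in all, crops included, and the job is handed in when it is done.

Besides the shell and the picture viewer there is one more tool, called after "Call:" as name(argument=value, ...), one argument or row to a line, values as JSON. send_rows: Moves the arm, as the interface text tells. Its arguments: {"type":"object","properties":{"targets":{"type":"array"}},"required":["targets"]}

```bash
mkdir -p pics; cat > h.py <<'E'
from bench import arm
import numpy as np, cv2
from scipy.spatial.transform import Rotation as R
def snap(n,f=None):
    im,d=arm.get_image(n); m=arm.camera_model(n)
    if f: cv2.imwrite('pics/'+f,cv2.cvtColor(im,cv2.COLOR_RGB2BGR))
    return im,d,m
def cloud(d,m):
    v,u=np.mgrid[:d.shape[0],:d.shape[1]]
    p=np.stack([(u-m['cx'])/m['fx']*d,(v-m['cy'])/m['fy']*d,d],-1)
    T=np.array(m['cam_to_world']); P=p@T[:3,:3].T+T[:3,3]; P[d<=0]=np.nan
    return P
E
python3 - <<'E'
from h import *
np.set_printoptions(precision=1,suppress=True)
for c in ['top','scene']:
    im,d,m=snap(c,c+'1.png'); P=cloud(d,m); np.save(c+'.npy',P)
    print(c,m['fx'],np.array(m['cam_to_world'])[:3])
    for t in ['cabinet','door','coupling','foot','silencer','grease','driver','spanner','profile','tray']:
        for b in arm.boxes_of(c,t)[:1]:
            l,tp,w,h=map(int,b['rect']); Q=P[tp:tp+h,l:l+w].reshape(-1,3)
            Q=Q[Q[:,2]>5]
            print(t,round(b['score'],2),b['rect'],np.nanpercentile(Q,[2,98],axis=0).ravel() if len(Q) else '')
print(arm.read_state())
E
```

```text
top 366.57902412426 [[  -0.    -1.     0.1  438. ]
 [  -1.     0.    -0.   119.3]
 [   0.    -0.1   -1.  1054.1]]
cabinet 0.79 [365.2, 153.8, 88.1, 94.7] [ 463.7 -193.4   13.7  671.4  -22.8  173.5]
door 0.59 [361.9, 171.7, 35.6, 75.2] [461.1 -79.7   6.4 642.4 -18.5 161.9]
coupling 0.19 [363.6, 170.4, 34.8, 77.2] [459.1 -81.8   7.1 642.6 -18.6 162. ]
foot 0.52 [367.8, 137.7, 14.6, 20.1] [718.  -70.8   9.4 769.2 -36.8  68.1]
silencer 0.3 [245.2, 223.2, 21.5, 22.5] [472.6 259.9  26.7 521.6 305.9  88. ]
grease 0.56 [245.1, 221.9, 25.3, 25.8] [472.  258.5  16.3 521.4 306.6  87.9]
driver 0.87 [205.3, 241.3, 11.8, 59.1] [326.9 398.1  12.3 472.9 424.9  28.4]
spanner 0.63 [200.0, 162.7, 10.6, 57.7] [546.9 427.    5.2 704.1 452.5  11.2]
profile 0.84 [247.9, 150.7, 23.5, 47.1] [604.3 263.2  13.4 720.1 309.4  43.5]
tray 0.97 [288.6, 113.2, 34.6, 46.3] [720.8 102.7   5.  850.7 193.7  37.5]
scene 461.7181408579318 [[   0.5    0.6   -0.7 1364.5]
 [   0.9   -0.3    0.4 -300.4]
 [   0.    -0.8   -0.7  881.4]]
cabinet 0.76 [182.7, 183.8, 99.4, 116.6] [ 477.4 -206.1   11.7  680.6  -33.1  171.6]
door 0.
[... 411 characters left out ...]
52.6, 43.7, 31.3] [333.4 274.6   7.1 523.3 427.8  87.3]
spanner 0.8 [405.5, 186.2, 42.3, 40.5] [538.  420.9   5.1 703.9 452.   11. ]
profile 0.74 [370.2, 205.8, 43.2, 44.6] [608.  263.1   6.4 725.1 309.9  42.5]
tray 0.73 [344.6, 251.1, 63.3, 59.4] [723.4 103.4   5.3 854.9 195.7  36.6]
{'clock': 1.1, 'joints': array([ 1.4,  0.4,  0. ,  0. , -1.2, -0.3]), 'joint_vel': array([-0., -0., -0., -0.,  0., -0.]), 'joint_efforts': array([ -0. , -39.2,  18.9,   4.2,  -0. ,  -0. ]), 'position': array([266.1, 565.5, 193.2]), 'ee_rot': array([ 1. , -0.2,  0. ,  0. ]), 'contact_force': array([ 0.8, -0.6,  0.2]), 'wrist_torque': array([-0.,  0.,  0.]), 'grasp_force': 0.0, 'gripper_width': 85.27764095418034}
```

```bash
python3 - <<'E'
from h import *
np.set_printoptions(precision=1,suppress=True)
a=cv2.imread('pics/top1.png')[90:290,180:480]; b=cv2.imread('pics/scene1.png')[140:340,150:450]
cv2.imwrite('pics/both.png',np.vstack([cv2.resize(a,None,fx=1.5,fy=1.5,interpolation=2),cv2.resize(b,None,fx=1.5,fy=1.5,interpolation=2)]))
P=np.load('top.npy'); S=np.load('scene.npy')
for X in (P,S):
    Q=X.reshape(-1,3); k=(Q[:,2]>148)&(Q[:,2]<168)&(Q[:,0]>400)&(Q[:,0]<720)&(Q[:,1]<30)&(Q[:,1]>-260)
    Q=Q[k]; r=cv2.minAreaRect(Q[:,:2].astype(np.float32)); print(len(Q),r,cv2.boxPoints(r).ravel(),np.median(Q[:,2]))
E
```

```text
4267 ((565.7817993164062, -113.89509582519531), (200.52232360839844, 152.01806640625), 14.90097713470459) [ 449.3  -66.2  488.4 -213.1  682.2 -161.6  643.1  -14.7] 159.5600749928309
3746 ((566.4738159179688, -114.06224822998047), (205.12005615234375, 150.7091064453125), 14.890534400939941) [ 448.   -67.6  486.7 -213.2  685.  -160.5  646.2  -14.9] 159.44686022799647
```

View pics/both.png

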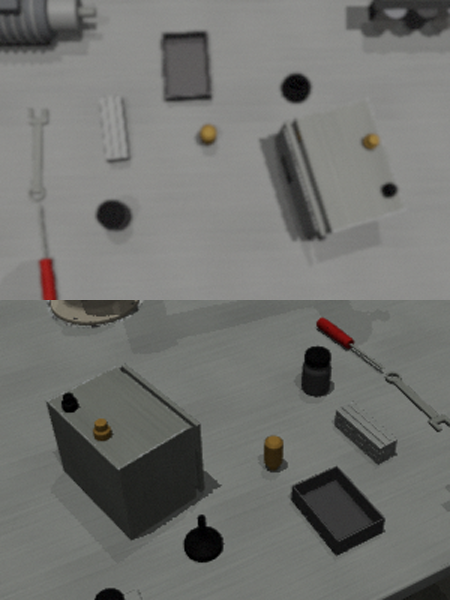

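The top crop shows the cabinet at right, with its front facing left (+y). The hinge corner is at (325,237) and the opening edge at (285,125). The foot, at (296,88), lies beyond the edge and the silencer is at (207,133). The front face runs from (449,-66) to (644,-15) mm.

```bash
cat >> h.py <<'E'
np.set_printoptions(precision=2,suppress=True)
th=np.radians(14.9); e=np.array([np.cos(th),np.sin(th),0]); n=np.array([-e[1],e[0],0])
A=np.array([449,-66.5,0]); H=A-7*n
def shift(target,yawrot=None):
    s=arm.read_state(); r=R.from_quat(s['ee_rot'])
    print('pos',s['position'],'F',s['contact_force'],'shift cm in tool',r.inv().apply(np.asarray(target)-s['position'])/10)
E
python3 - <<'E'
from h import *
s=arm.read_state(); M=R.from_quat(s['ee_rot']).as_matrix(); print(M)
print('yaw x',np.degrees(np.arctan2(M[1,0],M[0,0])),'yaw y',np.degrees(np.arctan2(M[1,1],M[0,1])))
pp=A+165*e+[0,0,121]; print(pp, H, 'n',n)
shift(pp+60*n)
E
```

```text
[[ 0.9  -0.43  0.  ]
 [-0.43 -0.9  -0.  ]
 [ 0.    0.   -1.  ]]
yaw x -25.195852659483613 yaw y -115.19585267967241
[608.45 -24.07 121.  ] [450.8  -73.26   0.  ] n [-0.26  0.97  0.  ]
pos [266.06 565.51 193.2 ] F [ 0.78 -0.61  0.19] shift cm in tool [52.22 34.18  7.22]
```

Call:
send_rows(
  targets=[
    {"gripper": 1, "x": 3, "y": 2},
    {"gripper": 1, "x": 3, "y": 2},
    {"gripper": 1, "x": 3, "y": 2},
    {"gripper": 1, "x": 3, "y": 2},
    {"gripper": 1, "x": 3, "y": 2},
  ],
)

```text
$.targets[0]: bad value
```

Call:
send_rows(
  targets=[
    {"gripper": 1, "x": 3, "y": 2},
    {"gripper": 1, "x": 3, "y": 2},
    {"gripper": 1, "x": 3, "y": 2},
    {"gripper": 1, "x": 3, "y": 2},
    {"gripper": 1, "x": 3, "y": 2},
  ],
)

```text
$.targets[0]: bad value
```

Call:
send_rows(
  targets=[
    {"gripper": 1, "x": 3, "y": 2},
    {"gripper": 1, "x": 3, "y": 2},
    {"gripper": 1, "x": 3, "y": 2},
    {"gripper": 1, "x": 3, "y": 2},
    {"gripper": 1, "az": -6.7},
  ],
)

```text
$.targets[0]: bad value
```

Call:
send_rows(
  targets=[
    {"gripper": 1, "az": -6.7},
    {"gripper": 1, "az": -6.7},
    {"gripper": 1, "az": -6.7},
    {"gripper": 1, "az": -6.7},
    {"gripper": 1, "az": -6.6},
  ],
)

```text
$.targets[0]: bad value
```

```bash
python3 - <<'E'
from h import *
s=arm.read_state(); M=R.from_quat(s['ee_rot']).as_matrix(); print(M,s['gripper_width'],s['clock'])
shift(A+165*e+[0,0,121]+40*n)
E
```

```text
[[ 0.9  -0.43  0.  ]
 [-0.43 -0.9  -0.  ]
 [ 0.    0.   -1.  ]] 85.27764095418034 1.1
pos [266.06 565.51 193.2 ] F [ 0.78 -0.61  0.19] shift cm in tool [53.5  35.71  7.22]
```

Call:
send_rows(
  targets=[
    {"gripper": 1, "x": 3, "y": 2, "z": 0, "ax": 0, "ay": 0, "az": 0},
    {"gripper": 1, "x": 3, "y": 2, "z": 0, "ax": 0, "ay": 0, "az": 0},
    {"gripper": 1, "x": 3, "y": 2, "z": 0, "ax": 0, "ay": 0, "az": 0},
    {"gripper": 1, "x": 3, "y": 2, "z": 0, "ax": 0, "ay": 0, "az": 0},
    {"gripper": 1, "x": 3, "y": 2, "z": 0, "ax": 0, "ay": 0, "az": 0},
  ],
)

```text
clock: 1.52
position: [359.8, 409.7, 193.4]
ee_rot: [0.976, -0.218, 0.0, -0.0]
contact_force: [1.6, 0.0, 0.2]
gripper_width: 25.4
grasp_force: 0.0
```

Call:
send_rows(
  targets=[
    {"gripper": 1, "x": 3.2, "y": 2, "z": 0, "ax": 0, "ay": 0, "az": 0},
    {"gripper": 1, "x": 3.2, "y": 2, "z": 0, "ax": 0, "ay": 0, "az": 0},
    {"gripper": 1, "x": 3.2, "y": 2, "z": 0, "ax": 0, "ay": 0, "az": 0},
    {"gripper": 1, "x": 3.2, "y": 2, "z": 0, "ax": 0, "ay": 0, "az": 0},
    {"gripper": 1, "x": 3.2, "y": 2, "z": 0, "ax": 0, "ay": 0, "az": 0},
  ],
)

```text
clock: 1.93
position: [462.1, 251.0, 193.6]
ee_rot: [0.976, -0.218, 0.0, -0.0]
contact_force: [0.2, 0.9, 0.2]
gripper_width: -0.1
grasp_force: 0.0
```

Call:
send_rows(
  targets=[
    {"gripper": 1, "x": 3.2, "y": 2, "z": 0, "ax": 0, "ay": 0, "az": 0},
    {"gripper": 1, "x": 3.2, "y": 2, "z": 0, "ax": 0, "ay": 0, "az": 0},
    {"gripper": 1, "x": 3.2, "y": 2, "z": 0, "ax": 0, "ay": 0, "az": 0},
    {"gripper": 1, "x": 3.2, "y": 2, "z": 0, "ax": 0, "ay": 0, "az": 0},
    {"gripper": 1, "x": 3.2, "y": 2, "z": 0, "ax": 0, "ay": 0, "az": 0},
  ],
)

```text
clock: 2.35
position: [564.4, 92.3, 193.5]
ee_rot: [0.976, -0.218, 0.0, -0.0]
contact_force: [0.6, 0.8, 0.0]
gripper_width: -0.0
grasp_force: 0.0
```

Call:
send_rows(
  targets=[
    {"gripper": 1, "x": 3.2, "y": 2, "z": 0, "ax": 0, "ay": 0, "az": -6.7},
    {"gripper": 1, "x": 3.2, "y": 2, "z": 0, "ax": 0, "ay": 0, "az": -6.7},
    {"gripper": 1, "x": 0, "y": 0, "z": 0, "ax": 0, "ay": 0, "az": -6.7},
    {"gripper": 1, "x": 0, "y": 0, "z": 0, "ax": 0, "ay": 0, "az": -6.7},
    {"gripper": 1, "x": 0, "y": 0, "z": 0, "ax": 0, "ay": 0, "az": -6.7},
  ],
)

```text
clock: 2.77
position: [608.3, 32.1, 192.8]
ee_rot: [0.997, 0.074, -0.0, 0.0]
contact_force: [0.1, 0.6, -0.6]
gripper_width: -0.2
grasp_force: 0.0
```

Call:
send_rows(
  targets=[
    {"gripper": 1, "x": 0, "y": 0, "z": 0, "ax": 0, "ay": 0, "az": -6.6},
    {"gripper": 1, "x": 0, "y": 0, "z": 0, "ax": 0, "ay": 0, "az": 0},
  ],
)

```text
clock: 2.93
position: [608.0, 33.0, 193.1]
ee_rot: [0.991, 0.13, -0.0, 0.0]
contact_force: [0.1, -1.2, 0.6]
gripper_width: -0.1
grasp_force: 0.0
```

```bash
python3 - <<'E'
from h import *
s=arm.read_state(); M=R.from_quat(s['ee_rot']).as_matrix(); print(M,s['gripper_width'],s['clock'])
shift(A+165*e+[0,0,121]+40*n)
E
```

```text
[[ 0.97  0.26 -0.  ]
 [ 0.26 -0.97 -0.  ]
 [-0.   -0.   -1.  ]] -0.10933953290657707 2.9333
pos [608.02  32.99 193.14] F [ 0.08 -1.15  0.61] shift cm in tool [-1.43  1.52  7.21]
```

Call:
send_rows(
  targets=[
    {"gripper": 1, "x": -1.4, "y": 0, "z": 2.4, "ax": 0, "ay": 0, "az": 0},
    {"gripper": 1, "x": 0, "y": 0, "z": 2.4, "ax": 0, "ay": 0, "az": 0},
    {"gripper": 1, "x": 0, "y": 0, "z": 2.4, "ax": 0, "ay": 0, "az": 0},
    {"gripper": 1, "x": 0, "y": 1.5, "z": 0, "ax": 0, "ay": 0, "az": 0},
    {"gripper": 1, "x": 0, "y": 1.4, "z": 0, "ax": 0, "ay": 0, "az": 0},
  ],
)

```text
clock: 3.35
position: [600.9, 1.5, 119.7]
ee_rot: [0.992, 0.129, -0.002, 0.0]
contact_force: [0.4, -0.1, -0.2]
gripper_width: -0.0
grasp_force: 0.0
```

Call:
send_rows(
  targets=[
    {"gripper": 1, "x": 0, "y": 0.3, "z": 0, "ax": 0, "ay": 0, "az": 0},
    {"gripper": 1, "x": 0, "y": 0.3, "z": 0, "ax": 0, "ay": 0, "az": 0},
    {"gripper": 1, "x": 0, "y": 0, "z": 0, "ax": 0, "ay": 0, "az": 0},
  ],
)

```text
clock: 3.6
position: [604.2, -4.7, 122.2]
ee_rot: [0.992, 0.129, 0.001, -0.0]
contact_force: [-0.5, -0.6, 0.4]
gripper_width: -0.1
grasp_force: 0.0
```

Call:
send_rows(
  targets=[
    {"gripper": 1, "x": 0, "y": 0.2, "z": 0, "ax": 0, "ay": 0, "az": 0},
    {"gripper": 1, "x": 0, "y": 0.2, "z": 0, "ax": 0, "ay": 0, "az": 0},
    {"gripper": 1, "x": 0, "y": 0, "z": 0, "ax": 0, "ay": 0, "az": 0},
  ],
)

```text
clock: 3.85
position: [604.6, -8.1, 121.6]
ee_rot: [0.992, 0.129, 0.0, -0.0]
contact_force: [-0.3, -0.5, -0.9]
gripper_width: 0.2
grasp_force: 0.0
```

Call:
send_rows(
  targets=[
    {"gripper": 1, "x": 0, "y": 0.2, "z": 0, "ax": 0, "ay": 0, "az": 0},
    {"gripper": 1, "x": 0, "y": 0, "z": 0, "ax": 0, "ay": 0, "az": 0},
  ],
)

```text
clock: 4.02
position: [605.1, -10.0, 121.3]
ee_rot: [0.992, 0.129, 0.0, 0.0]
contact_force: [0.7, -0.3, 0.3]
gripper_width: 0.1
grasp_force: 0.0
```

Call:
send_rows(
  targets=[
    {"gripper": 1, "x": 0, "y": 0.2, "z": 0, "ax": 0, "ay": 0, "az": 0},
    {"gripper": 1, "x": 0, "y": 0, "z": 0, "ax": 0, "ay": 0, "az": 0},
  ],
)

```text
clock: 4.18
position: [605.5, -12.1, 121.2]
ee_rot: [0.992, 0.129, 0.0, 0.0]
contact_force: [0.2, 0.4, 1.0]
gripper_width: 0.2
grasp_force: 0.0
```

Call:
send_rows(
  targets=[
    {"gripper": 1, "x": 0, "y": 0.2, "z": 0, "ax": 0, "ay": 0, "az": 0},
    {"gripper": 1, "x": 0, "y": 0, "z": 0, "ax": 0, "ay": 0, "az": 0},
  ],
)

```text
clock: 4.35
position: [606.0, -14.1, 121.2]
ee_rot: [0.992, 0.129, -0.0, 0.0]
contact_force: [-0.8, -0.5, -0.7]
gripper_width: -0.1
grasp_force: 0.0
```

Call:
send_rows(
  targets=[
    {"gripper": 1, "x": 0, "y": 0.2, "z": 0, "ax": 0, "ay": 0, "az": 0},
    {"gripper": 1, "x": 0, "y": 0, "z": 0, "ax": 0, "ay": 0, "az": 0},
  ],
)

```text
clock: 4.52
position: [606.6, -16.0, 121.2]
ee_rot: [0.992, 0.129, 0.0, 0.0]
contact_force: [-0.9, -0.0, 0.5]
gripper_width: 0.1
grasp_force: 0.0
```

Call:
send_rows(
  targets=[
    {"gripper": 1, "x": 0, "y": 0.2, "z": 0, "ax": 0, "ay": 0, "az": 0},
    {"gripper": 1, "x": 0, "y": 0, "z": 0, "ax": 0, "ay": 0, "az": 0},
  ],
)

```text
clock: 4.68
position: [607.1, -18.0, 121.2]
ee_rot: [0.992, 0.129, -0.0, 0.0]
contact_force: [-1.2, -0.3, 0.5]
gripper_width: -0.2
grasp_force: 0.0
```

Call:
send_rows(
  targets=[
    {"gripper": 1, "x": 0, "y": 0.2, "z": 0, "ax": 0, "ay": 0, "az": 0},
    {"gripper": 1, "x": 0, "y": 0, "z": 0, "ax": 0, "ay": 0, "az": 0},
  ],
)

```text
clock: 4.85
position: [607.6, -19.9, 121.2]
ee_rot: [0.992, 0.129, 0.0, 0.0]
contact_force: [-0.1, -0.4, 0.4]
gripper_width: 0.1
grasp_force: 0.0
```

Call:
send_rows(
  targets=[
    {"gripper": 1, "x": 0, "y": 0.2, "z": 0, "ax": 0, "ay": 0, "az": 0},
    {"gripper": 1, "x": 0, "y": 0, "z": 0, "ax": 0, "ay": 0, "az": 0},
  ],
)

```text
clock: 5.02
position: [608.1, -21.8, 121.2]
ee_rot: [0.992, 0.129, -0.0, 0.0]
contact_force: [-0.0, 0.8, -0.2]
gripper_width: -0.1
grasp_force: 0.0
```

```bash
python3 - <<'E'
from h import *
im,d,m=snap('scene'); im2,d2,_=snap('top')
w=cv2.resize(im[150:320,160:360],(800,600)[0:1]*1+(600,)) if 0 else cv2.resize(im[150:300,170:370],(640,480))
cv2.imwrite('pics/c.png',w[...,::-1]); print(arm.read_state()['contact_force'])
E
```

```text
[-0.1   0.2   0.59]
```

View pics/c.png

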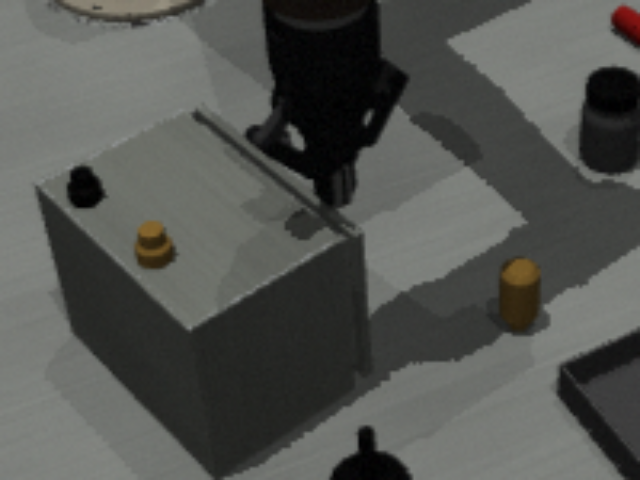

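The fingers, at about (335,190), still stand just clear of the door face. I'll keep creeping in.

Call:
send_rows(
  targets=[
    {"gripper": 1, "x": 0, "y": 0.2, "z": 0, "ax": 0, "ay": 0, "az": 0},
    {"gripper": 1, "x": 0, "y": 0, "z": 0, "ax": 0, "ay": 0, "az": 0},
  ],
)

```text
clock: 5.28
position: [608.6, -23.7, 121.2]
ee_rot: [0.992, 0.129, 0.0, 0.0]
contact_force: [0.0, -0.2, -0.0]
gripper_width: 0.3
grasp_force: 0.0
```

Call:
send_rows(
  targets=[
    {"gripper": 1, "x": 0, "y": 0.2, "z": 0, "ax": 0, "ay": 0, "az": 0},
    {"gripper": 1, "x": 0, "y": 0, "z": 0, "ax": 0, "ay": 0, "az": 0},
  ],
)

```text
clock: 5.45
position: [609.1, -25.7, 121.2]
ee_rot: [0.992, 0.129, 0.0, 0.0]
contact_force: [0.8, 0.2, 0.6]
gripper_width: -0.2
grasp_force: 0.0
```

```bash
python3 - <<'E'
from h import *
s=arm.read_state();print(s['position'],s['contact_force'])
for c in ('top','scene'):
    im,d,m=snap(c); P=cloud(d,m); Q=P.reshape(-1,3); Q=Q[(Q[:,2]>148)&(Q[:,2]<157.5)]
    L=(Q-H)@np.stack([e,n]).T
    for a in (20,60,100,130,190): 
        k=abs(L[:,0]-a)<10; k&=abs(L[:,1])<40; print(c,a,np.sort(L[k,1])[[0,-3,-2,-1]] if k.sum()>3 else '')
E
```

```text
[609.15 -25.71 121.24] [0.79 0.21 0.58]
top 20 [-38.92   3.69   3.75   6.72]
top 60 [-39.91   3.68   3.69   3.83]
top 100 [-39.92   5.42   5.62   7.14]
top 130 [-37.61   4.2    4.2    5.39]
top 190 
scene 20 [-23.34   2.68   2.81   2.98]
scene 60 [-38.03  -1.55  -0.23   0.05]
scene 100 [-3.5   0.9   1.47  2.4 ]
scene 130 [-28.1    4.35   4.95   5.15]
scene 190 [-39.38   3.54   4.65   5.12]
```

Call:
send_rows(
  targets=[
    {"gripper": 1, "x": 0, "y": 0.2, "z": 0, "ax": 0, "ay": 0, "az": 0},
    {"gripper": 1, "x": 0, "y": 0, "z": 0, "ax": 0, "ay": 0, "az": 0},
  ],
)

```text
clock: 5.72
position: [609.7, -27.6, 121.2]
ee_rot: [0.992, 0.129, -0.0, 0.0]
contact_force: [-0.7, -0.8, -0.2]
gripper_width: -0.3
grasp_force: 0.0
```

Call:
send_rows(
  targets=[
    {"gripper": 1, "x": 0, "y": 0.2, "z": 0, "ax": 0, "ay": 0, "az": 0},
    {"gripper": 1, "x": 0, "y": 0, "z": 0, "ax": 0, "ay": 0, "az": 0},
  ],
)

```text
clock: 5.88
position: [610.2, -29.6, 121.2]
ee_rot: [0.992, 0.129, 0.0, 0.0]
contact_force: [-0.6, -0.1, 0.3]
gripper_width: -0.1
grasp_force: 0.0
```

Call:
send_rows(
  targets=[
    {"gripper": 1, "x": 0, "y": 0.2, "z": 0, "ax": 0, "ay": 0, "az": 0},
    {"gripper": 1, "x": 0, "y": 0, "z": 0, "ax": 0, "ay": 0, "az": 0},
  ],
)

```text
clock: 6.05
position: [610.7, -31.5, 121.2]
ee_rot: [0.992, 0.129, -0.0, 0.0]
contact_force: [-0.2, -0.8, 0.2]
gripper_width: 0.0
grasp_force: 0.0
```

```bash
python3 - <<'E'
from h import *
im,d,m=snap('scene'); im2,d2,m2=snap('top'); im3,d3,m3=snap('wrist')
w=np.vstack([np.hstack([cv2.resize(im[160:280,200:320],(400,300)),cv2.resize(im2[140:260,340:460],(400,300))]),cv2.resize(im3,(480,300))[:, :].repeat(1,0) if 0 else cv2.copyMakeBorder(cv2.resize(im3,(480,300)),0,0,0,320,0)])
w=np.clip(w.astype(float)*1.8,0,255).astype(np.uint8)
cv2.imwrite('pics/d.png',w[...,::-1])
# where is TCP in each
s=arm.read_state()
for nme,mm in (('scene',m),('top',m2),('wrist',m3)):
    q=np.linalg.inv(np.array(mm['cam_to_world']))@np.r_[s['position'],1]; print(nme,q[0]/q[2]*mm['fx']+mm['cx'],q[1]/q[2]*mm['fy']+mm['cy'],q[2])
E
```

```text
scene 272.56889445046966 226.04572503593724 1094.5707659418147
top 373.8221214992769 185.28895106370132 952.8940545183726
wrist 317.2891619197383 229.8616062622835 196.8320515262625
```

View pics/d.png

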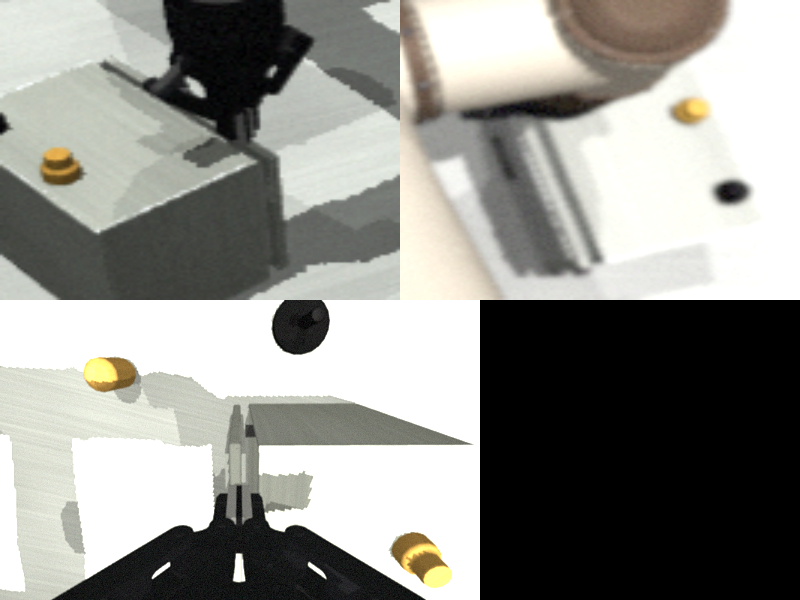

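Wrist view: the fingers at (240,470) lie alongside the door strip at about x=240, with the gap to the cabinet at x≈250. I'll measure the door line from the wrist depth.

```bash
python3 - <<'E'
from h import *
im,d,m=snap('wrist'); P=cloud(d,m); Q=P.reshape(-1,3)
L=(Q-H)@np.stack([e,n]).T; c=im.reshape(-1,3).mean(1)
s=arm.read_state(); print('tcp',(s['position']-H)@np.stack([e,n]).T)
for a in range(110,206,6):
    k=(abs(L[:,0]-a)<3)&(abs(L[:,1])<50)&(Q[:,2]>140)&(Q[:,2]<166)
    l=np.sort(L[k,1]); 
    if len(l)>5:
        g=np.where(np.diff(l)>2)[0]; print(a,len(l),'segs',[(round(x[0],1),round(x[-1],1)) for x in np.split(l,g+1)][-4:], 'z',np.median(Q[k,2]))
E
```

```text
tcp [165.26  -0.49]
110 85 segs [(np.float64(-3.2), np.float64(1.2))] z 155.24608509085834
116 39 segs [(np.float64(-3.1), np.float64(0.7))] z 155.18021990185105
140 128 segs [(np.float64(-49.9), np.float64(-45.3)), (np.float64(-33.8), np.float64(-22.3))] z 159.18500430647964
146 575 segs [(np.float64(-49.9), np.float64(-18.9))] z 159.27152926925638
152 668 segs [(np.float64(-50.0), np.float64(-18.2))] z 159.2519341998855
158 721 segs [(np.float64(-50.0), np.float64(-17.0)), (np.float64(6.9), np.float64(8.0))] z 159.28108248734353
164 805 segs [(np.float64(-50.0), np.float64(-14.4)), (np.float64(-5.7), np.float64(-3.0)), (np.float64(5.8), np.float64(8.0))] z 159.18807066075036
170 1062 segs [(np.float64(-49.9), np.float64(-8.3)), (np.float64(-5.6), np.float64(10.5))] z 159.10367828412853
176 1289 segs [(np.float64(-50.0), np.float64(-13.2)), (np.float64(-7.8), np.float64(8.2))] z 159.06308282121978
182 1231 segs [(np.float64(-50.0), np.float64(-13.2)), (np.float64(-5.5), np.float64(8.2))] z 159.04231682015464
188 1313 segs [(np.float64(-49.9), np.float64(-13.4)), (np.float64(-5.6), np.float64(8.3))] z 159.0541001267675
194 1214 segs [(np.float64(-50.0), np.float64(-13.2)), (np.float64(-2.4), np.float64(5.2))] z 159.08939532709388
200 1721 segs [(np.float64(-50.0), np.float64(-13.1)), (np.float64(-2.5), np.float64(5.3))] z 154.5312684119683
```

```bash
python3 - <<'E'
from h import *
im,d,m=snap('wrist'); P=cloud(d,m)
cv2.imwrite('pics/e.png',np.clip(cv2.resize(im[130:330,240:440],(800,600)[:1]+(600,) if 0 else (600,600),interpolation=0).astype(float)*1.2,0,255).astype(np.uint8)[...,::-1])
L=np.concatenate([(P-H)@np.stack([e,n]).T,P[...,2:]],-1)
for v in range(140,300,12):
    print(v,[tuple(L[v,u].round().astype(int)) if d[v,u]>0 else None for u in range(296,352,5)])
E
```

```text
140 [(np.int64(198), np.int64(19), np.int64(0)), (np.int64(198), np.int64(15), np.int64(0)), (np.int64(198), np.int64(10), np.int64(-1)), (np.int64(198), np.int64(6), np.int64(-1)), (np.int64(200), np.int64(1), np.int64(9)), (np.int64(198), np.int64(-3), np.int64(0)), (np.int64(198), np.int64(-8), np.int64(0)), (np.int64(198), np.int64(-13), np.int64(-1)), (np.int64(200), np.int64(-17), np.int64(9)), (np.int64(200), np.int64(-21), np.int64(10)), (np.int64(200), np.int64(-25), np.int64(9)), (np.int64(200), np.int64(-30), np.int64(9))]
152 [(np.int64(187), np.int64(19), np.int64(0)), (np.int64(187), np.int64(15), np.int64(-1)), (np.int64(187), np.int64(10), np.int64(-1)), (np.int64(200), np.int64(4), np.int64(61)), (np.int64(200), np.int64(1), np.int64(62)), (np.int64(187), np.int64(-3), np.int64(0)), (np.int64(187), np.int64(-8), np.int64(0)), (np.int64(187), np.int64(-13), np.int64(0)), (np.int64(200), np.int64(-14), np.int64(62)), (np.int64(200), np.int64(-17), np.int64(63)), (np.int64(200), np.int64(-21), np.int64(62)), (np.int64(200), np.int64(-25), np.int64(62))]
164 [(np.int64(1
[... 5869 characters left out ...]
86)), (np.int64(171), np.int64(-10), np.int64(186)), (np.int64(171), np.int64(-12), np.int64(186)), (np.int64(171), np.int64(-14), np.int64(186))]
296 [(np.int64(178), np.int64(7), np.int64(204)), (np.int64(178), np.int64(5), np.int64(203)), (np.int64(176), np.int64(3), np.int64(200)), (np.int64(176), np.int64(1), np.int64(201)), (np.int64(173), np.int64(0), np.int64(196)), (np.int64(173), np.int64(-2), np.int64(196)), (np.int64(176), np.int64(-4), np.int64(201)), (np.int64(177), np.int64(-6), np.int64(202)), (np.int64(178), np.int64(-7), np.int64(203)), (np.int64(177), np.int64(-9), np.int64(202)), (np.int64(177), np.int64(-11), np.int64(203)), (np.int64(177), np.int64(-13), np.int64(202))]
```

View pics/e.png

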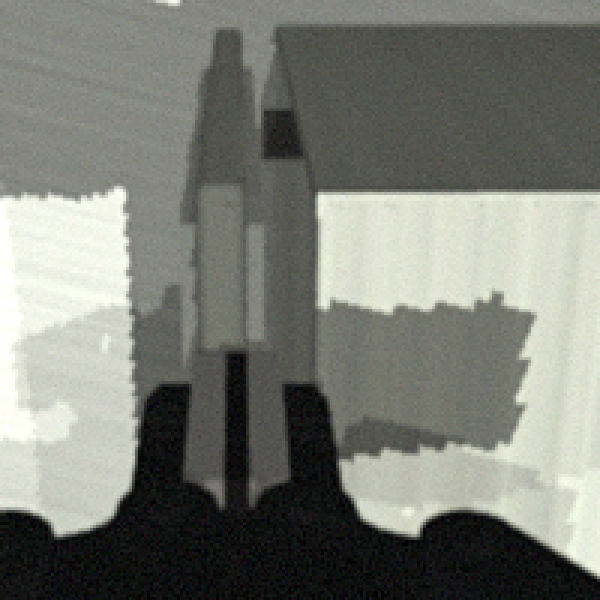

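The wrist crop shows the fingers (crop x 190–290, y 350–480) right over the door's top strip (x 185–250, y 30–350), yet there is no force. So either the tips are higher than I think or the picture misleads. I'll back off and measure the tips.

Call:
send_rows(
  targets=[
    {"gripper": 1, "x": 0, "y": -3, "z": 0, "ax": 0, "ay": 0, "az": 0},
    {"gripper": 1, "x": 0, "y": -3, "z": 0, "ax": 0, "ay": 0, "az": 0},
    {"gripper": 1, "x": 0, "y": 0, "z": 0, "ax": 0, "ay": 0, "az": 0},
  ],
)

```text
clock: 6.55
position: [594.4, 30.0, 121.3]
ee_rot: [0.991, 0.131, 0.0, -0.0]
contact_force: [-1.3, -0.0, -0.1]
gripper_width: -0.6
grasp_force: 0.0
```

```bash
python3 - <<'E'
from h import *
s=arm.read_state(); print(s['position'],s['gripper_width'],s['clock'])
im,d,m=snap('wrist'); im2,d2,m2=snap('scene')
P=cloud(d,m); r=R.from_quat(s['ee_rot'])
for nm,PP in (('wrist',P),('scene',cloud(d2,m2))):
    T=r.inv().apply(PP.reshape(-1,3)-s['position'])
    k=(abs(T[:,0])<25)&(abs(T[:,1])<25)
    print(nm)
    for z in range(-80,15,5):
        q=T[k&(abs(T[:,2]-z)<2.5)]
        if len(q): print(z,len(q),q[:,:2].min(0),q[:,:2].max(0))
cv2.imwrite('pics/f.png',np.clip(np.hstack([cv2.resize(im[130:330,220:420],(400,400)),cv2.resize(im2[160:260,220:320],(400,400))]).astype(float)*1.5,0,255).astype(np.uint8)[...,::-1])
q=np.linalg.inv(np.array(m2['cam_to_world']))@np.r_[s['position'],1]; print(((q[0]/q[2]*m2['fx']+m2['cx'])-220)*4+400,((q[1]/q[2]*m2['fy']+m2['cy'])-160)*4)
E
```

```text
[594.43  29.97 121.33] -0.5965365737160723 6.55
wrist
-80 696 [-12.1  -24.74] [13.58 23.61]
-75 701 [-12.25 -13.78] [11.74 17.61]
-70 351 [  5.5  -11.51] [11.06 15.72]
-65 464 [  5.31 -11.56] [10.97 15.69]
-60 411 [  5.06 -11.57] [11.15 15.56]
-55 386 [  5.13 -11.58] [10.96 15.62]
-50 331 [  5.23 -11.47] [11.11 15.67]
-45 258 [  5.25 -10.3 ] [10.67 14.55]
-40 26 [ 9.32 -4.12] [10.35  7.9 ]
scene
-80 12 [  5.83 -19.45] [13.47 14.45]
-75 16 [ 3.49 -4.75] [12.26 15.61]
-70 15 [ 2.43 -3.25] [12.95 17.08]
-65 19 [ -3.56 -13.47] [12.49 16.38]
-60 23 [ -3.36 -13.49] [11.26 16.31]
-55 22 [ -5.38 -11.18] [12.22 16.21]
-50 18 [ -6.64 -12.15] [11.83 15.65]
-45 15 [-3.63 -5.11] [12.61 13.84]
-40 5 [ 4.16 -2.35] [9.78 8.41]
692.6601181458152 215.86119812857714
```

View pics/f.png

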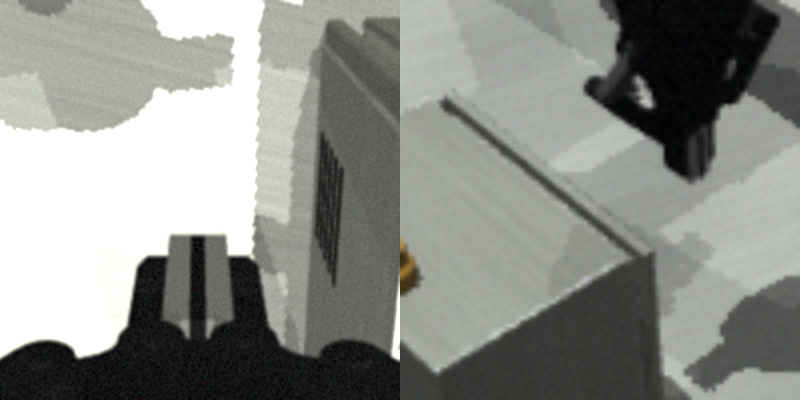

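The left crop (wrist) shows the stubby fingers ending at about (198,235). The right crop (scene) shows the tip at (690,178), while the reported TCP projects to (693,216). So the real fingertips end about 40 mm behind the reported TCP. I'll set the reported z to 95, which puts the tips at about z=135 and the body at about 168, clear of the 160 mm roof.

Call:
send_rows(
  targets=[
    {"gripper": 1, "x": 0, "y": 0, "z": 1.3, "ax": 0, "ay": 0, "az": 0},
    {"gripper": 1, "x": 0, "y": 0, "z": 1.3, "ax": 0, "ay": 0, "az": 0},
    {"gripper": 1, "x": 0, "y": 1.5, "z": 0, "ax": 0, "ay": 0, "az": 0},
    {"gripper": 1, "x": 0, "y": 1.5, "z": 0, "ax": 0, "ay": 0, "az": 0},
    {"gripper": 1, "x": 0, "y": 0, "z": 0, "ax": 0, "ay": 0, "az": 0},
  ],
)

```text
clock: 7.07
position: [603.4, -4.9, 94.8]
ee_rot: [0.992, 0.128, -0.0, 0.0]
contact_force: [0.3, -0.6, -0.1]
gripper_width: 0.2
grasp_force: 0.0
```

Call:
send_rows(
  targets=[
    {"gripper": 1, "x": 0, "y": 0.2, "z": 0, "ax": 0, "ay": 0, "az": 0},
    {"gripper": 1, "x": 0, "y": 0.2, "z": 0, "ax": 0, "ay": 0, "az": 0},
    {"gripper": 1, "x": 0, "y": 0, "z": 0, "ax": 0, "ay": 0, "az": 0},
  ],
)

```text
clock: 7.32
position: [604.1, -6.4, 95.3]
ee_rot: [0.992, 0.129, 0.0, 0.0]
contact_force: [-0.1, -0.5, -0.4]
gripper_width: -0.2
grasp_force: 0.0
```

Call:
send_rows(
  targets=[
    {"gripper": 1, "x": 0, "y": 0.2, "z": 0, "ax": 0, "ay": 0, "az": 0},
    {"gripper": 1, "x": 0, "y": 0, "z": 0, "ax": 0, "ay": 0, "az": 0},
  ],
)

```text
clock: 7.48
position: [604.5, -8.0, 95.4]
ee_rot: [0.992, 0.13, 0.0, 0.0]
contact_force: [0.2, 0.3, -0.7]
gripper_width: 0.0
grasp_force: 0.0
```

Call:
send_rows(
  targets=[
    {"gripper": 1, "x": 0, "y": 0.2, "z": 0, "ax": 0, "ay": 0, "az": 0},
    {"gripper": 1, "x": 0, "y": 0, "z": 0, "ax": 0, "ay": 0, "az": 0},
  ],
)

```text
clock: 7.65
position: [605.0, -9.5, 95.3]
ee_rot: [0.992, 0.13, 0.0, -0.0]
contact_force: [-0.9, 1.8, 0.9]
gripper_width: -0.1
grasp_force: 0.9
```

```bash
python3 - <<'E'
from h import *
s=arm.read_state(); print('a,n',(s['position']-H)@np.stack([e,n]).T, s['contact_force'])
E
```

```text
a,n [165.37  21.96] [-0.87  1.81  0.87]
```

Contact is beginning (1.8 N), as expected.

Call:
send_rows(
  targets=[
    {"gripper": 1, "x": 0, "y": 0.2, "z": 0, "ax": 0, "ay": 0, "az": 0},
    {"gripper": 1, "x": 0, "y": 0, "z": 0, "ax": 0, "ay": 0, "az": 0},
  ],
)

```text
clock: 7.82
position: [605.5, -11.3, 95.3]
ee_rot: [0.992, 0.13, 0.0, -0.0]
contact_force: [-0.4, 4.9, 2.3]
gripper_width: -0.2
grasp_force: 2.1
```

Call:
send_rows(
  targets=[
    {"gripper": 1, "x": 0, "y": 0.2, "z": 0, "ax": 0, "ay": 0, "az": 0},
    {"gripper": 1, "x": 0, "y": 0, "z": 0, "ax": 0, "ay": 0, "az": 0},
  ],
)

```text
clock: 7.98
position: [606.1, -13.4, 95.3]
ee_rot: [0.992, 0.13, 0.0, -0.0]
contact_force: [-1.5, 4.1, 1.0]
gripper_width: 0.1
grasp_force: 2.1
```

Call:
send_rows(
  targets=[
    {"gripper": 1, "x": 0, "y": 0.15, "z": 0, "ax": 0, "ay": 0, "az": 0},
    {"gripper": 1, "x": 0, "y": 0, "z": 0, "ax": 0, "ay": 0, "az": 0},
  ],
)

```text
clock: 8.15
position: [606.6, -15.2, 95.3]
ee_rot: [0.992, 0.13, 0.0, -0.0]
contact_force: [0.0, 4.2, 1.1]
gripper_width: 0.1
grasp_force: 2.1
```

Call:
send_rows(
  targets=[
    {"gripper": 1, "x": 0, "y": -4, "z": 0, "ax": 0, "ay": 0, "az": 0},
    {"gripper": 1, "x": 0, "y": -3.5, "z": -1, "ax": 0, "ay": 0, "az": 0},
    {"gripper": 1, "x": 0, "y": -2.5, "z": -3, "ax": 0, "ay": 0, "az": 0},
    {"gripper": 1, "x": 0, "y": -2.5, "z": -3, "ax": 0, "ay": 0, "az": 0},
    {"gripper": 1, "x": 0, "y": 0, "z": 0, "ax": 0, "ay": 0, "az": 0},
  ],
)

```text
clock: 8.57
position: [577.8, 108.8, 172.0]
ee_rot: [0.991, 0.132, 0.006, -0.0]
contact_force: [1.1, -0.2, 1.5]
gripper_width: 0.1
grasp_force: 0.0
```

```bash
cat >> h.py <<'E'
def door(cams=('top','scene','wrist')):
    for c in cams:
        im,d,m=snap(c); Q=cloud(d,m).reshape(-1,3); L=(Q-H)@np.stack([e,n]).T
        rad=np.hypot(*L.T); ang=np.arctan2(L[:,1],L[:,0])
        k=(Q[:,2]>145)&(Q[:,2]<158)&(rad>60)&(rad<205)&(ang>0.12)&(ang<1.8)
        if k.sum(): print(c,k.sum(),'ang',np.percentile(ang[k],[5,25,50,75,95]),'rmax',rad[k].max())
        else: print(c,0)
E
python3 - <<'E'
from h import *
s=arm.read_state(); print('a,n',(s['position']-H)@np.stack([e,n]).T, s['position'],s['contact_force'])
door()
E
```

```text
a,n [169.56 143.28] [577.81 108.8  172.02] [ 1.09 -0.17  1.45]
top 265 ang [0.51 0.54 0.57 0.59 0.62] rmax 191.627116246789
scene 302 ang [0.5  0.53 0.54 0.56 0.59] rmax 201.48716452771862
wrist 1609 ang [0.54 0.55 0.56 0.58 0.59] rmax 199.25682211272618
```

```bash
python3 - <<'E'
from h import *
s=arm.read_state(); print(s['joints'],s['clock'])
E
```

```text
[ 0.46  0.34 -0.14  0.   -1.1   1.37] 8.7167
```

Call:
send_rows(
  targets=[
    {"gripper": 1, "x": 0, "y": 3.3, "z": 0, "ax": 0, "ay": 0, "az": 0},
    {"gripper": 1, "x": 0, "y": 3.3, "z": 0, "ax": 0, "ay": 0, "az": 0},
    {"gripper": 1, "x": 0, "y": 3.2, "z": 0, "ax": 0, "ay": 0, "az": 0},
    {"gripper": 1, "x": 0, "y": 0, "z": 0, "ax": 0, "ay": 0, "az": 0},
  ],
)

```text
clock: 9.05
position: [599.2, 4.9, 163.3]
ee_rot: [0.992, 0.126, -0.002, 0.001]
contact_force: [0.8, -0.0, -0.2]
gripper_width: 0.2
grasp_force: 0.0
```

Call:
send_rows(
  targets=[
    {"gripper": 1, "x": 0.8, "y": -0.4, "z": 0, "ax": 0, "ay": 0, "az": -6.4},
    {"gripper": 1, "x": 0, "y": 0, "z": 0, "ax": 0, "ay": 0, "az": -6.4},
    {"gripper": 1, "x": 0, "y": 0, "z": 0, "ax": 0, "ay": 0, "az": -6.4},
    {"gripper": 1, "x": 0, "y": 0, "z": 0, "ax": 0, "ay": 0, "az": -6.4},
    {"gripper": 1, "x": 0, "y": 0, "z": 0, "ax": 0, "ay": 0, "az": -6.4},
  ],
)

```text
clock: 9.47
position: [605.3, 15.1, 163.4]
ee_rot: [0.917, 0.399, -0.002, -0.0]
contact_force: [0.3, 0.0, -0.8]
gripper_width: -0.5
grasp_force: 0.0
```

Call:
send_rows(
  targets=[
    {"gripper": 1, "x": 0, "y": 0, "z": 0, "ax": 0, "ay": 0, "az": 0},
  ],
)

```text
clock: 9.55
position: [605.3, 15.2, 163.5]
ee_rot: [0.917, 0.398, -0.002, -0.0]
contact_force: [-0.3, -0.4, -0.3]
gripper_width: -0.6
grasp_force: 0.0
```

```bash
python3 - <<'E'
from h import *
s=arm.read_state(); M=R.from_quat(s['ee_rot']).as_matrix()
print('a,n',(s['position']-H)@np.stack([e,n]).T, s['position'],s['joints'],'yaw',np.degrees(np.arctan2(M[1,0],M[0,0]))-14.9)
door(('wrist','scene')); shift(H+174*e+45*n+[0,0,95])
E
```

```text
a,n [172.1   45.77] [605.34  15.22 163.53] [ 0.29  0.38 -0.08  0.   -1.12  2.1 ] yaw 31.985747761996763
wrist 2514 ang [0.52 0.54 0.55 0.57 0.59] rmax 200.7633739018452
scene 278 ang [0.49 0.52 0.54 0.55 0.58] rmax 201.24534768862554
pos [605.58  15.64 164.03] F [ 0.14  0.46 -0.61] shift cm in tool [0.09 0.18 6.9 ]
```

Call:
send_rows(
  targets=[
    {"gripper": 1, "x": 0, "y": 0, "z": 2.3, "ax": 0, "ay": 0, "az": 0},
    {"gripper": 1, "x": 0, "y": 0, "z": 2.3, "ax": 0, "ay": 0, "az": 0},
    {"gripper": 1, "x": 0, "y": 0, "z": 2.2, "ax": 0, "ay": 0, "az": 0},
    {"gripper": 1, "x": 0, "y": -1, "z": 0, "ax": 0, "ay": 0, "az": 0},
    {"gripper": 1, "x": 0, "y": -1, "z": 0, "ax": 0, "ay": 0, "az": 0},
  ],
)

```text
clock: 10.07
position: [590.3, 29.8, 95.8]
ee_rot: [0.918, 0.397, -0.002, -0.0]
contact_force: [1.0, 0.7, 0.9]
gripper_width: -0.0
grasp_force: 0.0
```

Call:
send_rows(
  targets=[
    {"gripper": 1, "x": 0, "y": -0.8, "z": 0, "ax": 0, "ay": 0, "az": 0},
    {"gripper": 1, "x": 0, "y": -0.8, "z": 0, "ax": 0, "ay": 0, "az": 0},
    {"gripper": 1, "x": 0, "y": 0, "z": 0, "ax": 0, "ay": 0, "az": 0},
  ],
)

```text
clock: 10.32
position: [579.6, 42.7, 99.0]
ee_rot: [0.917, 0.398, 0.001, 0.0]
contact_force: [-0.0, -0.2, 0.2]
gripper_width: 0.3
grasp_force: 0.0
```

```bash
cat >> h.py <<'E'
def where():
    s=arm.read_state(); M=R.from_quat(s['ee_rot']).as_matrix(); p=(s['position']-H)@np.stack([e,n]).T
    print('r',np.hypot(*p),'ang',np.arctan2(p[1],p[0]),'yaw',np.arctan2(M[1,0],M[0,0])-th,'z',s['position'][2],'F',s['contact_force'],'j6',s['joints'][5],s['clock'])
E
python3 - <<'E'
from h import *
where(); door(('scene','wrist'))
E
```

```text
r 173.27459699535078 ang 0.47312806970795274 yaw 0.5594916529097207 z 98.9828023993847 F [-0.01 -0.16  0.25] j6 2.038274356300363 10.3167
scene 245 ang [0.41 0.53 0.56 0.58 0.61] rmax 201.05273084534994
wrist 3050 ang [0.42 0.52 0.57 0.59 0.61] rmax 200.6702042038477
```

Call:
send_rows(
  targets=[
    {"gripper": 1, "x": 0, "y": -1.4, "z": 0.3, "ax": 0, "ay": 0, "az": -4.8},
    {"gripper": 1, "x": 0, "y": -1.4, "z": 0, "ax": 0, "ay": 0, "az": -4.8},
    {"gripper": 1, "x": 0, "y": -1.4, "z": 0, "ax": 0, "ay": 0, "az": -4.8},
    {"gripper": 1, "x": 0, "y": -1.4, "z": 0, "ax": 0, "ay": 0, "az": -4.8},
    {"gripper": 1, "x": 0, "y": 0, "z": 0, "ax": 0, "ay": 0, "az": 0},
  ],
)

```text
clock: 10.83
position: [533.7, 74.8, 95.0]
ee_rot: [0.837, 0.546, 0.0, -0.0]
contact_force: [-0.9, -0.5, 0.6]
gripper_width: -0.1
grasp_force: 0.0
```

```bash
python3 - <<'E'
from h import *
where(); door(('scene','wrist'))
E
```

```text
r 169.65763363386546 ang 0.8001934988130758 yaw 0.8962227126700446 z 94.98568006613912 F [-0.91 -0.48  0.59] j6 2.287337314318497 10.8333
scene 269 ang [0.73 0.87 0.9  0.92 0.95] rmax 198.89353335969955
wrist 3488 ang [0.74 0.85 0.91 0.93 0.95] rmax 200.52573397330445
```

Door at 0.91 rad; continuing along the arc.

Call:
send_rows(
  targets=[
    {"gripper": 1, "x": 0, "y": -1.4, "z": 0, "ax": 0, "ay": 0, "az": -4.7},
    {"gripper": 1, "x": 0, "y": -1.4, "z": 0, "ax": 0, "ay": 0, "az": -4.7},
    {"gripper": 1, "x": 0, "y": -1.4, "z": 0, "ax": 0, "ay": 0, "az": -4.7},
    {"gripper": 1, "x": 0, "y": -1.4, "z": 0, "ax": 0, "ay": 0, "az": -4.7},
    {"gripper": 1, "x": 0, "y": 0, "z": 0, "ax": 0, "ay": 0, "az": 0},
  ],
)

```text
clock: 11.35
position: [480.5, 90.2, 94.6]
ee_rot: [0.738, 0.675, 0.0, -0.0]
contact_force: [-0.2, 0.4, 0.2]
gripper_width: -0.2
grasp_force: 0.0
```

Call:
send_rows(
  targets=[
    {"gripper": 1, "x": 0, "y": -1.4, "z": 0, "ax": 0, "ay": 0, "az": -4.7},
    {"gripper": 1, "x": 0, "y": -1, "z": 0, "ax": 0, "ay": 0, "az": -3.2},
    {"gripper": 1, "x": 0, "y": 0, "z": 0, "ax": 0, "ay": 0, "az": 0},
  ],
)

```text
clock: 11.6
position: [457.9, 91.6, 94.7]
ee_rot: [0.69, 0.723, 0.001, 0.0]
contact_force: [0.8, -0.0, -0.4]
gripper_width: -0.2
grasp_force: 0.0
```

```bash
python3 - <<'E'
from h import *
where(); door(('scene','wrist'))
E
```

```text
r 164.98036974270835 ang 1.2679785953976443 yaw 1.357397408681417 z 94.74021118427756 F [ 0.79 -0.02 -0.45] j6 2.641442576721004 11.6
scene 210 ang [1.19 1.33 1.36 1.38 1.41] rmax 172.4231318658841
wrist 3641 ang [1.22 1.34 1.38 1.4  1.42] rmax 200.41127905093032
```

Call:
send_rows(
  targets=[
    {"gripper": 1, "x": 0, "y": 1, "z": 0, "ax": 0, "ay": 0, "az": 0},
    {"gripper": 1, "x": 0, "y": 2, "z": 0, "ax": 0, "ay": 0, "az": 0},
    {"gripper": 1, "x": 0, "y": 0, "z": -3.5, "ax": 0, "ay": 0, "az": 0},
    {"gripper": 1, "x": 0, "y": 0, "z": -3.5, "ax": 0, "ay": 0, "az": 0},
    {"gripper": 1, "x": 0, "y": 0, "z": -3.5, "ax": 0, "ay": 0, "az": 0},
  ],
)

```text
clock: 12.12
position: [488.5, 92.3, 199.5]
ee_rot: [0.691, 0.723, -0.002, -0.0]
contact_force: [1.0, 0.2, -1.5]
gripper_width: 0.1
grasp_force: 0.0
```

Call:
send_rows(
  targets=[
    {"gripper": 1, "x": 0, "y": 0, "z": -3, "ax": 0, "ay": 0, "az": 0},
    {"gripper": 1, "x": 0, "y": 0, "z": 0, "ax": 0, "ay": 0, "az": 0},
    {"gripper": 1, "x": 0, "y": 0, "z": 0, "ax": 0, "ay": 0, "az": 0},
  ],
)

```text
clock: 12.37
position: [489.4, 93.2, 230.9]
ee_rot: [0.691, 0.723, 0.002, 0.001]
contact_force: [-0.8, 0.3, -0.7]
gripper_width: 0.1
grasp_force: 0.0
```

```bash
python3 - <<'E'
from h import *
where(); door(('scene','wrist'))
im,d,m=snap('scene'); P=cloud(d,m); cv2.imwrite('pics/g.png',cv2.resize(im[120:330,150:470],(800,525))[...,::-1])
for t in ['coupling','foot','silencer','grease','profile']:
    for b in arm.boxes_of('scene',t)[:1]: print(t,b['score'],b['rect'])
E
```

```text
r 170.8725785106853 ang 1.0829760226203768 yaw 1.3570396240183114 z 230.9217866853024 F [-0.78  0.35 -0.71] j6 2.67294114641926 12.3667
scene 253 ang [1.31 1.35 1.37 1.38 1.41] rmax 197.88040109335307
wrist 1853 ang [1.36 1.38 1.4  1.41 1.44] rmax 199.79678970896975
coupling 0.5 [212.6, 217.1, 12.4, 17.4]
foot 0.74 [405.8, 186.7, 45.0, 37.9]
silencer 0.69 [324.8, 230.5, 16.4, 20.9]
grease 0.85 [350.7, 170.4, 21.2, 32.1]
profile 0.94 [370.8, 205.0, 44.8, 43.3]
```

View pics/g.png

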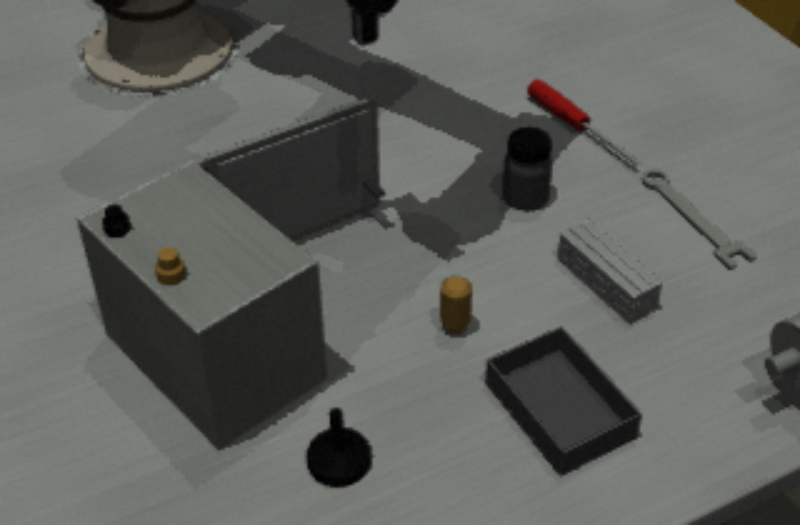

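The door stands open (edge near (375,105) to (380,205)), and the arm is clear at (365,30). The coupling (170,265), silencer (455,303), foot (340,455) and the rest stand where they were.

```bash
python3 -c "
from bench import arm
print(arm.job_done())"
```

```text
the job is handed in; nothing more can be done
None
```

The door was pressed until the catch sprang it ajar at about 0.56 rad, then swung from behind to about 1.38 rad (target 1.18). It was left standing open with the arm clear and nothing else visibly moved, and the job is handed in.

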